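# Set the flat of a ceramic reference disc against the holder's alignment bar

### The arm

A 7-joint arm with a two-finger parallel gripper is mounted at the origin on the work surface. World frame = base frame: x ahead of the robot, y to its left, z up, the work surface at z = 0. Lengths are in m, angles in rad, forces in N, time in s.
With the tool pointing down it reaches from about 0.4 to 0.85 m from the base axis. Payload 10.4 kg.
Tool frame: the origin (TCP) lies midway between the tips of the shut fingers; the grasp point (between the pads) lies env.grip_depth behind it (env.grip_depth is the distance from the TCP to the grasp point, in m); z points along the fingers, y is the direction in which the jaws open and shut (so a half turn about z gives the same grasp; the last joint's range is limited). The gripper opens to 87 mm and grips with 3 to 60 N. Pads are 19 mm wide; open, the fingers measure 117 mm over their backs; the gripper's body (75 mm by 190 mm) begins 51 mm behind the grasp point.
Start: joints at [-1.295, 0.332, -0.065, 1.46, 0.022, 1.35, -0.088], TCP at [0.184, 0.597, 0.223] pointing down, gripper open.
Joint ranges: [-2.6, 2.6], [-0.5, 2.12], [-1.47, 1.34], [0.16, 2.42], [-1.27, 4.41], [0.06, 2.06], [-2.6, 2.6]. Speed limits (rad/s): [2.22, 2.22, 2.79, 2.79, 3.14, 3.14, 3.14].

### API

Orientations are given as a unit quaternion [w, x, y, z].
In Python, from bench import env gives the robot as it stands.
- The arm moves only by the tool carry_out, never from a script. Its argument "rows" is a list of rows, each an object with "jaw": the opening, from 0 (shut) to 1 (fully open); "delta_pos": the shift along the tool's x, y, z normalised to -1 to 1, where 1 is 1 m, a list of three; "spin": the turn about the tool's z normalised to -1 to 1, where 1 is 90 degrees. In form: [{"jaw": jaw, "delta_pos": [x, y, z], "spin": spin}, ...]. A call has 1 to 8 rows; each row shifts and turns the commanded pose from where the row before left it, along the tool's axes as they then stand; what a row does not reach is not made up. A row lasts 1/8 s, in which the tool goes at most 62.5 mm and 10.7 degrees, less where a joint would pass 70% of its speed; a pose out of reach is approached as far as the arm can. A call with a number of a shift or a turn outside -1 to 1 is refused whole. A call with a gripper value outside its range is refused whole. The fingers move at their own pace and stop on an object; "force" is the grip in N (left out, the last holds). Time passes only in rows, so rows that do not move let the fingers close. It gives the time, the measured TCP pose, the force and the opening at its end, in the units of the state.
- env.read_state(): the state, without advancing time (a new reading comes with each control period).
- env.grab_frame(name): name is "scene" or "side" or "wrist"; returns a dict with "frame" (420x560x3 uint8, red, green, blue), "K" (3x3 intrinsics, pixels), "eye" and "attitude" of the camera in the world. Camera axes: x right, y down, z forward; pixel columns grow to the right and rows downward; lengths in m; the calibration is good to about 2 mm. The wrist camera is an equidistant fisheye: a pixel r from the principal point sees the ray r / f radians off the axis. A picture is of the moment at which its call begins. There is no depth.
- env.close_job(): hands the job in, once; it reports no verdict.
Trained networks look in the newest picture that a camera, given by its name, has taken for a name from the list of things; names that differ only in an ending like _2 or _b are one class to them, and where a whole thing is asked for, a point or a joint stands for the part that bears it (a point fixed in the world has none). Each returns a list of dicts, best first, with "confidence" (0 to 1); they miss things now and then, are a little off and sometimes report something else, mostly with a low value. They report only what shows in the picture. A call takes as long as a camera call. They do not tell look-alikes from the thing itself.
- env.search_frame(camera, target): "point" ([column, row] in pixels, amid what is visible of it).
- env.place_of(camera, target): "point" ([column, row] in pixels: a listed point, or the origin of a listed thing).
The state is a dict: "clock": time; "q": joint angles; "qvel": joint speeds; "joint_efforts": joint torques, N m; "tcp_pos": TCP position; "tcp_rot": TCP orientation; "ft_force": force on the tool from outside, world axes, zero at the start; "wrist_torque": the same for the moment, N m; "finger_gap": finger opening in m.
Only numpy, scipy, OpenCV 4.12 (cv2) and the standard library are available. Lean on these libraries where they do the work, as an engineer would, in place of code of your own. Each camera call takes 0.05 s, during which the arm holds its last target.

### The job

Turn the white ceramic disc in its holder with a light fingertip until its flat edge faces the alignment bar, then slide the clamp jaw fully in so that the flat lies flush against the bar, press the jaw on the disc with about 14 N for half a second to seat it (under 9 N is too little), and let go with the jaw touching the disc. The disc chips above 22 N: stay below that at all times, keep it lying in the holder, and leave everything else on the bench where it is.

Things in the scene. Friction and masses are not known exactly. Their poses are not given: they have to be found in the camera images.
- stage: Disc holder screwed to the bench: dark steel block, x from -140 to +56 mm, 122 mm wide (y), top at z = 16 mm. Its height is adjustable: the origin lies 0 to 8 mm above the bench, below the centre of the seated disc. x points from jaw to alignment bar, roughly away from the robot. Bar, guides and pins on it reach z = 22 mm, 2 mm below the disc's top. Ceramic slides and turns easily on it (friction about 0.11).
- bar_face (a point): Middle of the face of the steel alignment bar (90 mm along y, face at the holder's x = +38 mm) that the flat must lie against; 4 mm above the holder's top; axes as the holder's. While the disc's round edge meets the bar, its centre stays at x = -7 mm or less; with the flat on the bar it is at x = 0.
- nest_middle (a point): Middle of the nest, 8 mm behind the seated disc's centre, on the holder's top. Two side guides (inner faces at y = +/-46.5 mm, x -34 to +10 mm of the holder) leave the disc 1.5 mm play to either side; two 8 mm pins at x = -54, y = +/-28 mm keep its centre from going further back than x = -14 mm.
- disc_center (a point): Centre (half-way up) of the white ceramic disc: 90 mm in diameter, 8 mm thick, about 130 g, loose, with a 48 mm long flat cut on one side, 38 mm from the centre; too wide to grip. x points from the centre to the middle of the flat, z up. Its plain top face is 4 mm above this point (z = 24 mm of the holder).
- disc_flat (a point): Middle of the disc's flat, half-way up; x square to the flat, outward. A fingertip pressing 6 to 12 N on the top, 20 to 28 mm from the centre, led in an arc about the centre, turns the disc, with some slip; it stays level. It is rigid: come down slowly and stop on force. Once the flat faces the bar within about 0.15 rad, the jaw squares it up as it pushes.
- jaw (a joint): Clamp jaw, an aluminium slide 30 mm wide, 6 mm high, moving along the holder's +x to the disc: 0 = fully back (front face at the holder's x = -72 mm), starts at 0 to 0.008 m; at 0.027 m its face just touches the disc seated with the flat on the bar; stop at 0.033. Sliding friction about 2 N; it stays where it is left.
- jaw_grip (a point): Middle of the jaw's black upright grip post: 16 x 16 mm, from 16 to 50 mm above the holder's origin; this point is 36 mm above it and 38 mm behind the jaw's front face. Axes as the holder's. The space on both sides (y) is free. Gripped with under 30 N the fingers may slip along it as the jaw presses.
- round_tile: Bystander: plain round white ceramic tile, 60 mm in diameter, 8 mm thick, without a flat, beside the holder. Origin at its underside.
- soft_brush: Bystander: small brush with a wooden handle, 130 mm long, lying beside the holder; low.
- tube_rack: Bystander: test tube rack 100 x 220 mm, 105 mm high with tubes. Origin at its underside.
- wash_bottle: Bystander: white bottle, 64 mm in diameter, 150 mm high. Origin at its underside.
- beaker: Bystander: glass beaker, 70 mm in diameter, 90 mm high. Origin at its underside.
- tip_box: Bystander: grey box of pipette tips 85 x 120 x 60 mm. Origin at its underside.
- specimen_jar: Bystander: small jar, 50 mm in diameter, 60 mm high. Origin at its underside.
Not all that is in view belongs to the job. What is shaped like the part that bears disc_center but pink or yellow is not meant.

How it is judged:
On the way, in this order (a step that is already met when the one before it is completed fails the run):
1. the disc is turned so that its flat faces the bar (within 0.35 rad), before the jaw is fully in (angle between the x axis of disc_flat and the x axis of stage, either way round below 0.35 rad and x of disc_flat in the frame of stage above 0.01 m and value of joint jaw below 0.0235 m), for 0.2 s.
2. the jaw presses the disc with over 9 N, the flat on the bar (contact force between jaw and disc above 9 N and angle between the x axis of disc_flat and the x axis of stage, either way round below 0.06 rad and x of disc_flat in the frame of stage above 0.035 m), for 0.3 s.
At the end, for the whole second after the job is handed in: Disc lying in the holder at rest, middle of its flat within 1.7 mm of the bar's face and 4 mm of the bar's middle, flat parallel to the bar within 0.035 rad (2 degrees); jaw within 1.7 mm of touching the seated disc (joint at 0.0253 m or more) (angle between the x axis of disc_flat and the x axis of stage, either way round below 0.035 rad and x of disc_flat in the frame of stage between 0.0363 and 0.0395 m and y of disc_flat in the frame of stage between -0.004 and 0.004 m and z of disc_center in the frame of stage between 0.018 and 0.022 m and value of joint jaw above 0.0253 m and linear speed of disc below 0.01 m/s).
It fails at once if the disc is pressed by the robot with more than 22 N (contact force between the arm and disc above 22 N).
It fails at once if the disc is squeezed by the jaw with more than 22 N (contact force between jaw and disc above 22 N).
It fails at once if the disc leaves its place on the holder (lifted or tipped by more than 10 mm or 0.2 rad) (z of disc_center in the frame of stage above 0.03 m or angle between disc_center's own z axis and vertical above 0.2 rad).
It fails at once if something else on the bench is moved by more than 20 mm (distance of any of round_tile, soft_brush, tube_rack, wash_bottle, beaker, tip_box, specimen_jar from where it was at the start of the episode above 0.02 m).
It also fails if it takes over 64 s, if anything falls off the work surface, if the arm or the gripper's body presses on something with over 40 N, if the wrist force passes 120 N, or if a joint passes its speed limit or range.

## Working session

There is one attempt and no reset: what is moved stays moved. The work goes in short steps, Python scripts to look and compute and a tool call to move; the robot and the scene stay as the last step left them, time stands still between calls to the robot, and variables do not carry over. Pictures are saved under pics/ and viewed, and the job is handed in when it is done.

Besides the shell and the picture viewer there is one more tool, called after ">>>" as a command line: name --argument value ..., lists and objects as JSON in quotes. carry_out: Moves the arm, as the interface text tells. Scaled input: -1 to 1 covers 1 m each way for a shift and 90 degrees each way for a turn. Its arguments: {"type":"object","properties":{"rows":{"type":"array"},"force":{"type":"number"}},"required":["rows"]}

```bash
ls; mkdir -p pics; python3 - <<'E'
from bench import env
import cv2
s=env.read_state(); print({k:(v if not hasattr(v,'round') else v) for k,v in s.items()}); print(env.grip_depth)
for n in ["scene","side","wrist"]:
    f=env.grab_frame(n); cv2.imwrite(f"pics/{n}0.png",f["frame"][:,:,::-1]); print(n,f["K"],f["eye"],f["attitude"])
    for t in ["stage","bar_face","nest_middle","disc_center","disc_flat","jaw_grip"]:
        print(t,[(list(map(int,d["point"])),round(d["confidence"],2)) for d in env.place_of(n,t)])
E
```

```text
pics
{'clock': 0.0, 'q': array([-1.29461472,  0.33290973, -0.06473927,  1.46095896,  0.02158625,
        1.34988943, -0.08852214]), 'qvel': array([-1.76199307e-03,  8.19409411e-04, -1.16230384e-03,  1.03354054e-03,
        4.28968038e-04, -7.08091458e-05,  4.30977662e-04]), 'joint_efforts': array([ 5.21262536e-04, -6.23270917e+01,  2.49609986e-02, -3.89883149e+01,
       -6.13612938e-02,  3.99547513e-02,  1.01429650e-04]), 'tcp_pos': array([0.18383502, 0.59693844, 0.22172197]), 'tcp_rot': array([-8.88426507e-05,  1.48819233e-01,  9.88864144e-01, -7.29833806e-04]), 'ft_force': array([0.76342805, 0.29530329, 0.65275078]), 'wrist_torque': array([ 0.01454954,  0.01585873, -0.03427532]), 'finger_gap': 0.08703439588308534}
0.0187
scene [[459.57989894   0.         278.53880634]
 [  0.         459.57989894 206.84428767]
 [  0.           0.           1.        ]] [ 1.05524198 -0.82854665  0.93992185] [-0.38138258  0.89055819  0.22952008 -0.09366943]
stage [([290, 207], 0.73)]
bar_face [([296, 209], 0.95), ([262, 182], 0.46), ([249, 308], 0.16)]
nest_middle [([290, 205], 0.96)]
disc_center [([
[... 251 characters left out ...]
         517.8426912  205.89833472]
 [  0.           0.           1.        ]] [ 0.42913102 -0.82334953  1.11795408] [-0.33037221  0.93767073 -0.09845641  0.04397892]
stage [([273, 208], 0.69)]
bar_face [([287, 205], 0.62)]
nest_middle [([270, 205], 0.97)]
disc_center [([195, 175], 0.96), ([344, 241], 0.75), ([269, 207], 0.58)]
disc_flat [([264, 195], 0.97), ([344, 254], 0.59)]
jaw_grip [([231, 199], 0.49)]
wrist [[325.1922621    0.         279.2931135 ]
 [  0.         325.1922621  210.13095601]
 [  0.           0.           1.        ]] [0.10751315 0.61901207 0.38528409] [0.11676865 0.79599101 0.587708   0.08580618]
stage []
bar_face []
nest_middle []
disc_center []
disc_flat []
jaw_grip []
```

View pics/scene0.png

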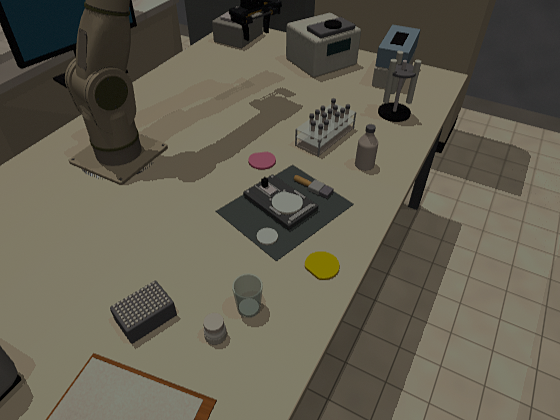

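View pics/side0.png

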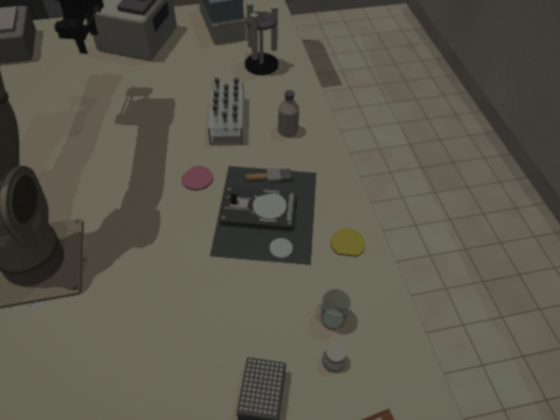

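```bash
python3 - <<'E'
import cv2
a=cv2.imread("pics/scene0.png")[130:300,200:370]; b=cv2.imread("pics/side0.png")[130:290,180:380]
cv2.imwrite("pics/c1.png",cv2.resize(a,(595,595),interpolation=cv2.INTER_CUBIC));cv2.imwrite("pics/c2.png",cv2.resize(b,(740,592),interpolation=cv2.INTER_CUBIC))
E
```

```text
(no output)
```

View pics/c1.png

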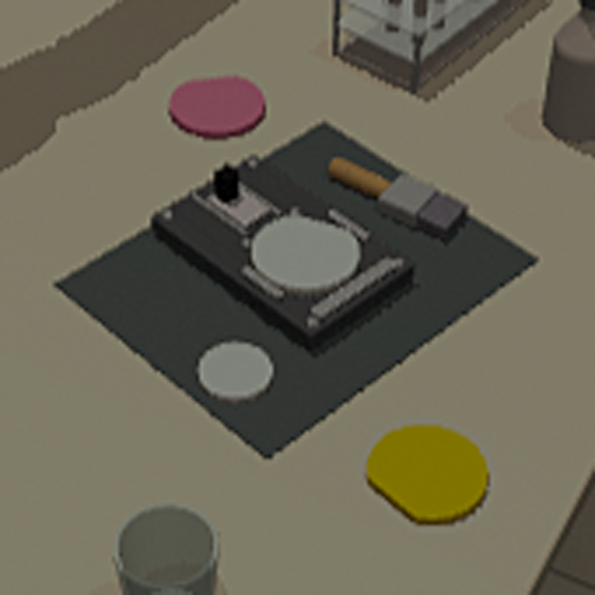

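View pics/c2.png

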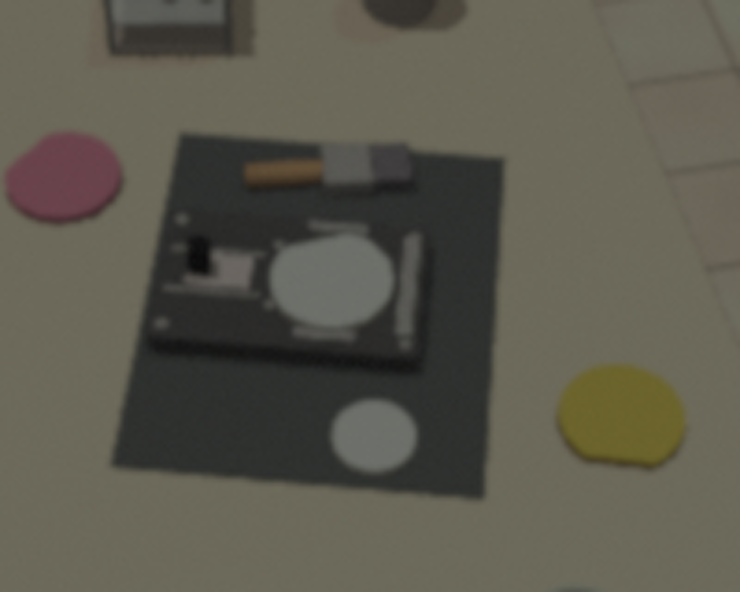

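Candidates: the white disc in the holder at scene (287,204) / side (269,206), a pink look-alike at (262,160), a yellow one at (322,265) and the plain round tile at (267,236). I choose the white disc between the guides. Its flat seems to face back-left. Next I triangulate.

```bash
cat > h.py <<'E'
import numpy as np, cv2
from scipy.spatial.transform import Rotation as R
def rot(q): return R.from_quat([q[1],q[2],q[3],q[0]]).as_matrix()
def ray(f,p,fish=False):
    K=f["K"]; x=(p[0]-K[0,2])/K[0,0]; y=(p[1]-K[1,2])/K[1,1]
    if fish:
        t=np.hypot(x,y); s=np.sin(t)/t if t>1e-9 else 1
        d=np.array([x*s,y*s,np.cos(t)])
    else: d=np.array([x,y,1.])
    d=rot(f["attitude"])@d
    return np.array(f["eye"]),d/np.linalg.norm(d)
def onz(f,p,z,fish=False):
    o,d=ray(f,p,fish); return o+d*(z-o[2])/d[2]
def tri(rs):
    A=0;b=0
    for o,d in rs:
        P=np.eye(3)-np.outer(d,d); A=A+P; b=b+P@o
    x=np.linalg.solve(A,b); return x,[np.linalg.norm((np.eye(3)-np.outer(d,d))@(x-o)) for o,d in rs]
def proj(f,X,fish=False):
    c=rot(f["attitude"]).T@(np.asarray(X,float)-f["eye"]); K=f["K"]
    if fish:
        r=np.hypot(c[0],c[1]); t=np.arctan2(r,c[2]); u=c[:2]/max(r,1e-12)*t
    else: u=c[:2]/c[2]
    return K[0,0]*u[0]+K[0,2],K[1,1]*u[1]+K[1,2]
E
python3 - <<'E'
from h import *
from bench import env
a=env.grab_frame("scene");b=env.grab_frame("side")
for n,p,q in [("nest",(290,205),(270,205)),("bar",(296,209),(287,205)),("grip_post",(264.5,183),(233.5,198.5)),("barEndL",(315,205),(291,194.5)),("barEndR",(289.5,222),(289,221.5)),("disc",(287,203.5),(269.5,205.5)),("tile",(267,236),(281,247.5))]:
    x,r=tri([ray(a,p),ray(b,q)]); print(n,x.round(4),np.round(r,4))
s=env.read_state(); w=env.grab_frame("wrist")
T=rot(s["tcp_rot"]); print("T",T.round(3)); print("cam in tool",(T.T@(w["eye"]-s["tcp_pos"])).round(4),(T.T@rot(w["attitude"])).round(3), s["clock"])
E
```

```text
nest [0.6171 0.0599 0.0017] [0.0012 0.0012]
bar [0.6557 0.022  0.0364] [0.0022 0.0022]
grip_post [0.5194 0.0782 0.0323] [0.0008 0.0008]
barEndL [0.6835 0.0876 0.0049] [0.0027 0.0027]
barEndR [ 0.6537 -0.0142  0.0132] [0.0005 0.0005]
disc [0.6131 0.0475 0.0158] [0.001 0.001]
tile [ 0.6175 -0.0802 -0.0029] [0.0005 0.0005]
T [[-0.956  0.294  0.   ]
 [ 0.294  0.956  0.   ]
 [ 0.     0.    -1.   ]]
cam in tool [ 0.0794 -0.0018 -0.1627] [[-0.    -0.958 -0.287]
 [ 1.     0.    -0.001]
 [ 0.001 -0.287  0.958]] 1.15
```

The holder's x axis lies about -16.5° in the world and the tool is already aligned with it. I'll move over the jaw for a wrist view.

>>> carry_out --rows '[{"jaw": 1,"delta_pos": [-0.043,-0.033,0],"spin": 0},{"jaw": 1,"delta_pos": [-0.043,-0.033,0],"spin": 0},{"jaw": 1,"delta_pos": [-0.043,-0.033,0],"spin": 0},{"jaw": 1,"delta_pos": [-0.043,-0.033,0],"spin": 0},{"jaw": 1,"delta_pos": [-0.043,-0.033,0],"spin": 0},{"jaw": 1,"delta_pos": [-0.043,-0.033,0],"spin": 0},{"jaw": 1,"delta_pos": [-0.043,-0.033,0],"spin": 0},{"jaw": 1,"delta_pos": [-0.043,-0.033,0],"spin": 0}]'

```text
clock: 2.2
tcp_pos: [0.4359, 0.2423, 0.2229]
tcp_rot: [0.0, 0.149, 0.989, 0.0]
ft_force: [-0.1, 0.4, -0.5]
finger_gap: 0.0869
```

>>> carry_out --rows '[{"jaw": 1,"delta_pos": [-0.043,-0.033,0],"spin": 0},{"jaw": 1,"delta_pos": [-0.043,-0.033,0],"spin": 0},{"jaw": 1,"delta_pos": [-0.043,-0.033,0],"spin": 0},{"jaw": 1,"delta_pos": [-0.043,-0.033,0],"spin": 0},{"jaw": 1,"delta_pos": [0,0,0],"spin": 0}]'

```text
clock: 2.82
tcp_pos: [0.5621, 0.0622, 0.2226]
tcp_rot: [0.001, 0.152, 0.988, -0.001]
ft_force: [-0.9, 0.3, 0.4]
finger_gap: 0.0869
```

```bash
python3 - <<'E'
from h import *
from bench import env
import pickle
w=env.grab_frame("wrist"); s=env.read_state(); pickle.dump((w,s),open("w1.pkl","wb"))
print(s["clock"],s["tcp_pos"],s["tcp_rot"],s["ft_force"])
cv2.imwrite("pics/w1.png",w["frame"][:,:,::-1])
E
```

```text
2.875 [0.56111524 0.06502966 0.22239069] [ 2.32895654e-05  1.50613438e-01  9.88592679e-01 -3.27330721e-04] [-0.3786579   1.04042833 -0.25431746]
```

View pics/w1.png

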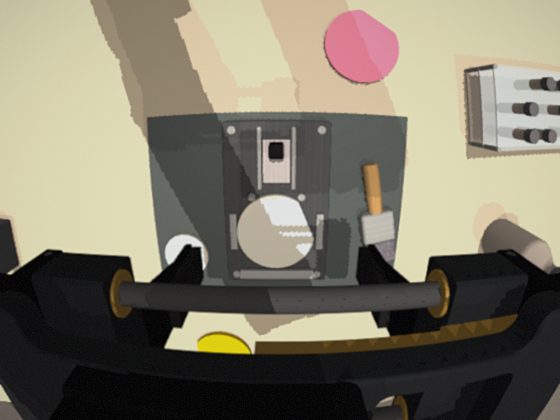

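The wrist view shows the whole holder: jaw post (276,150), disc centre about (275,231) with its flat facing upper right (back-left of the holder), bar at (276,273). I'll measure features in an enlarged crop.

```bash
python3 - <<'E'
import cv2
a=cv2.imread("pics/w1.png")[110:290,210:345]
cv2.imwrite("pics/w1c.png",cv2.resize(a,None,fx=4.2,fy=3.3,interpolation=cv2.INTER_CUBIC))
cv2.imwrite("pics/w1d.png",cv2.resize(cv2.imread("pics/w1.png")[185:275,225:330],None,fx=6,fy=6,interpolation=cv2.INTER_CUBIC))
E
```

```text
(no output)
```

View pics/w1c.png

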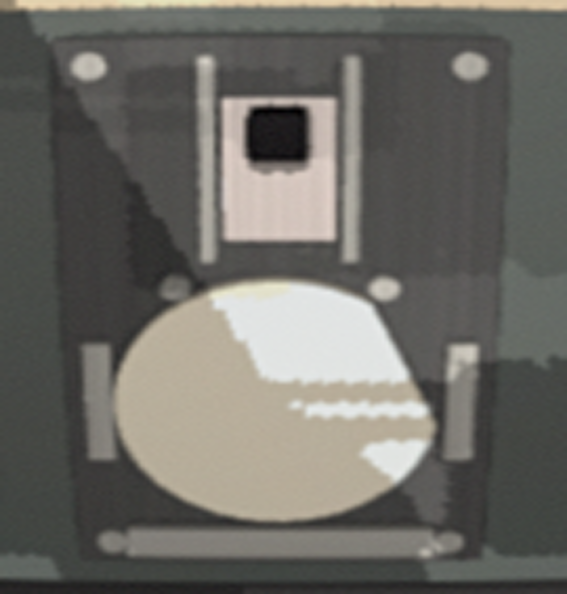

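View pics/w1d.png

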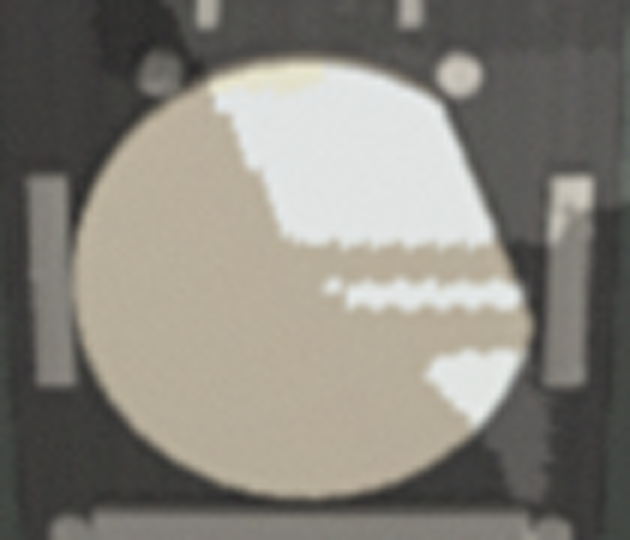

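```bash
cat > fit1.py <<'E'
from h import *
import pickle
from scipy.optimize import least_squares
w,s=pickle.load(open("w1.pkl","rb"))
D=lambda u,v:(225+u/6-.42,185+v/6-.42); C=lambda u,v:(210+u/4.2-.4,110+v/3.3-.35)
pts=[((-54,-28,22),D(160,73)),((-54,28,22),D(460,75)),((-34,-46.5,22),D(68,176)),((10,-46.5,22),D(75,387)),((-34,46.5,22),D(552,176)),((10,46.5,22),D(545,387)),((38,-45,22),D(92,512)),((38,45,22),D(526,512)),((-140,-61,16),C(57,37)),((-140,61,16),C(508,39))]
def W(p,X):
    c,si=np.cos(p[2]),np.sin(p[2]); X=np.asarray(X)/1000
    return np.array([p[0]+c*X[0]-si*X[1],p[1]+si*X[0]+c*X[1],p[3]+X[2]])
f=lambda p:np.concatenate([np.subtract(proj(w,W(p,X),True),m) for X,m in pts])
for zfix in (None,0,.004,.008):
    if zfix is None: r=least_squares(f,[.615,.05,-.29,.004],loss='soft_l1'); p=r.x
    else:
        r=least_squares(lambda q:f([*q,zfix]),[.615,.05,-.29],loss='soft_l1'); p=[*r.x,zfix]
    print(zfix,np.round(p,4),r.cost)
    def inst(px,z):
        d=onz(w,px,p[3]+z,True)-np.array([p[0],p[1],0]); c,si=np.cos(p[2]),np.sin(p[2])
        return np.round([1e3*(c*d[0]+si*d[1]),1e3*(-si*d[0]+c*d[1])],1)
    print(" jawfront",inst(C(222,241),.022),inst(C(337,241),.022)," post",inst(C(277,133),.050))
    print(" disc L,R,B",inst(D(76,280),.024),inst(D(532,310),.024),inst(D(305,497),.022)," top",inst(D(310,62),.024)," flat ends",inst(D(442,100),.024),inst(D(528,315),.024))
    np.save("stage.npy",p) if zfix==.004 else 0
print(f(p).reshape(-1,2).round(1).tolist())
E
python3 fit1.py
```

```text
None [ 0.6234  0.0365 -0.31    0.0065] 1.8046716786809784
 jawfront [-70.7 -15.5] [-70.8  15.2]  post [-110.5   -0.5]
 disc L,R,B [-13.2 -45.6] [-7.4 43.5] [34.5 -0.9]  top [-57.1   0. ]  flat ends [-49.8  24.9] [-6.4 42.8]
0 [ 0.6252  0.0358 -0.3112  0.    ] 6.020599673471137
 jawfront [-71.1 -15.9] [-71.3  15.4]  post [-111.7   -0.7]
 disc L,R,B [-12.6 -46.4] [-6.8 44.3] [36.  -0.9]  top [-57.3  -0.1]  flat ends [-50.   25.3] [-5.7 43.5]
0.004 [ 0.624   0.0362 -0.3105  0.004 ] 2.5309451286683866
 jawfront [-70.8 -15.6] [-71.   15.3]  post [-111.    -0.6]
 disc L,R,B [-12.9 -45.9] [-7.2 43.8] [35.1 -0.9]  top [-57.1   0. ]  flat ends [-49.9  25.1] [-6.1 43.1]
0.008 [ 0.623   0.0366 -0.3096  0.008 ] 2.10218435292607
 jawfront [-70.6 -15.4] [-70.7  15.2]  post [-110.3   -0.5]
 disc L,R,B [-13.3 -45.4] [-7.6 43.3] [34.2 -0.9]  top [-57.   0.]  flat ends [-49.8  24.8] [-6.5 42.6]
[[0.2, 0.3], [-0.2, 0.1], [-0.1, -0.1], [0.2, -0.2], [0.1, 0.3], [-0.3, 0.2], [-0.4, -0.2], [0.6, 0.2], [-1.7, -0.1], [1.1, -0.5]]
```

```bash
python3 - <<'E'
from h import *
from bench import env
import pickle
w,_=pickle.load(open("w1.pkl","rb"))
a=env.grab_frame("scene");b=env.grab_frame("side"); w2=env.grab_frame("wrist"); s=env.read_state()
pickle.dump((a,b,w2,s),open("v2.pkl","wb"))
print(s["tcp_pos"], w["eye"],w2["eye"],w["attitude"],w2["attitude"])
T=rot(s["tcp_rot"]);print("cam in tool",(T.T@(w2["eye"]-s["tcp_pos"])).round(4))
p=[.6234,.0365,-.310,.0065]
def W(X):
    c,si=np.cos(p[2]),np.sin(p[2]); X=np.asarray(X)/1000
    return np.array([p[0]+c*X[0]-si*X[1],p[1]+si*X[0]+c*X[1],p[3]+X[2]])
P=[(-140,-61,16),(-140,61,16),(56,61,16),(56,-61,16)]
Q=[(38,-45,22),(38,45,22),(-54,-28,22),(-54,28,22),(-110,0,50)]
for n,f,(x0,y0,x1,y1) in (("s",a,(230,160,340,235)),("d",b,(210,180,310,240))):
    k=7; im=cv2.resize(f["frame"][y0:y1,x0:x1,::-1],None,fx=k,fy=k,interpolation=cv2.INTER_CUBIC); im=cv2.convertScaleAbs(im,alpha=1.6)
    g=lambda X:tuple(int(round((v-o+.5)*k)) for v,o in zip(proj(f,W(X)),(x0,y0)))
    cv2.polylines(im,[np.array([g(X) for X in P])],True,(0,0,255),1)
    for X in Q: cv2.circle(im,g(X),4,(0,255,0),1)
    cv2.imwrite(f"pics/ov_{n}.png",im)
E
```

```text
[0.5601289  0.06830271 0.22249197] [0.48564863 0.08470369 0.38513547] [0.48383012 0.08939007 0.38514435] [0.11810169 0.79783904 0.58503142 0.08510633] [0.11645558 0.79579138 0.58803955 0.08581178]
cam in tool [ 0.0792 -0.0021 -0.1626]
```

View pics/ov_s.png

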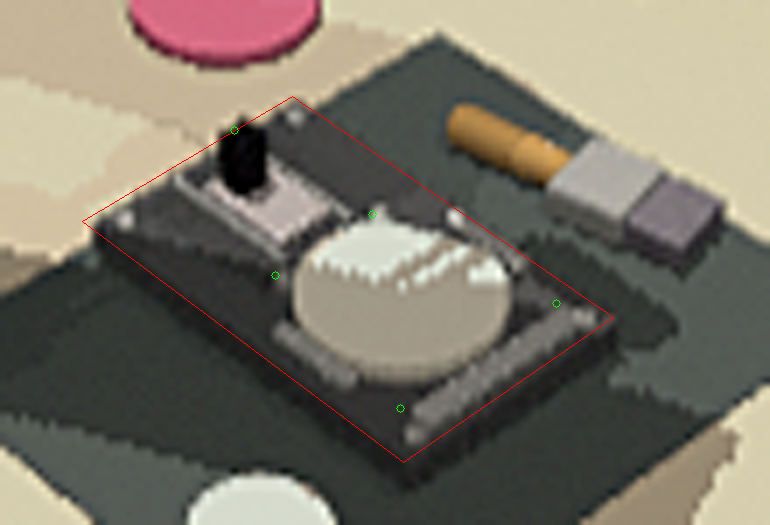

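View pics/ov_d.png

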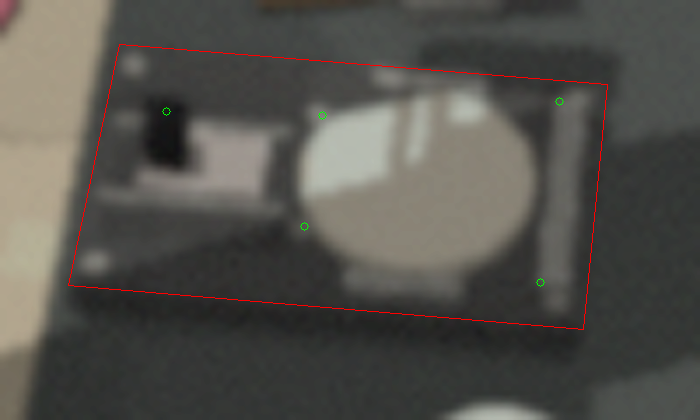

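The arm was still settling at that first wrist view, so I refit on the settled one.

```bash
python3 - <<'E'
import pickle,cv2
a,b,w,s=pickle.load(open("v2.pkl","rb"))
im=w["frame"][:,:,::-1]
cv2.imwrite("pics/w2c.png",cv2.resize(im[110:200,215:345],None,fx=6,fy=6,interpolation=cv2.INTER_CUBIC))
cv2.imwrite("pics/w2d.png",cv2.resize(im[180:285,215:345],None,fx=6,fy=5.5,interpolation=cv2.INTER_CUBIC))
E
```

```text
(no output)
```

View pics/w2c.png

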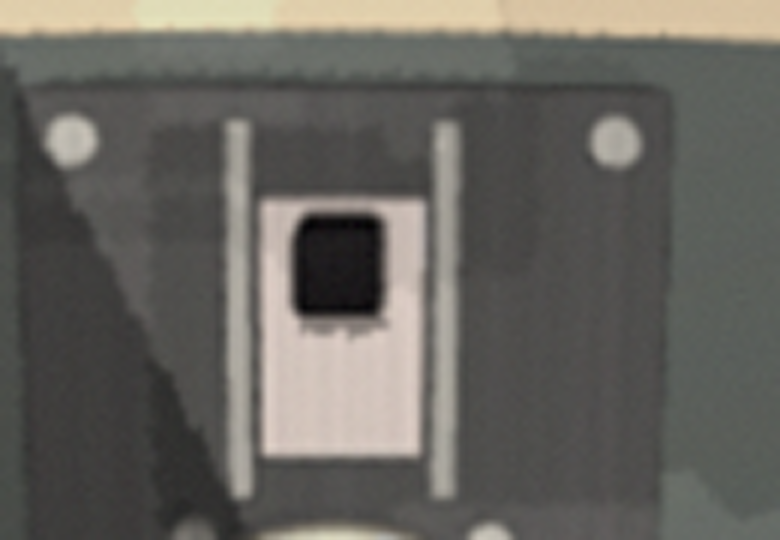

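View pics/w2d.png

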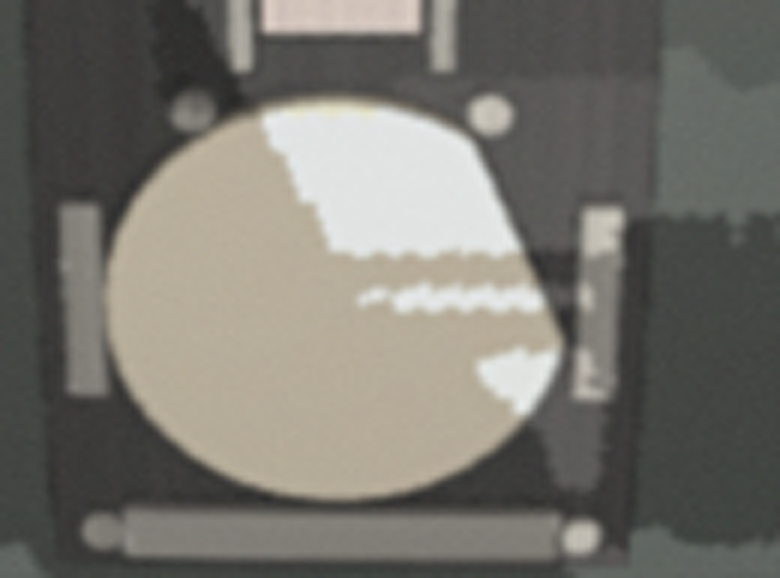

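```bash
cat > fit2.py <<'E'
from h import *
import pickle
from scipy.optimize import least_squares
a,b,w,s=pickle.load(open("v2.pkl","rb"))
D=lambda u,v:(215+u/6-.42,180+v/5.5-.41); C=lambda u,v:(215+u/6-.42,110+v/6-.42)
S=lambda u,v:(230+u/7-.43,160+v/7-.43); B=lambda u,v:(210+u/7-.43,180+v/7-.43)
pw=[((-54,-28,22),D(193,111)),((-54,28,22),D(490,114)),((-34,-46.5,22),D(101,204)),((10,-46.5,22),D(108,395)),((-34,46.5,22),D(582,207)),((10,46.5,22),D(573,400)),((38,-45,22),D(126,512)),((38,45,22),D(560,514)),((-140,-61,16),C(28,86)),((-140,61,16),C(668,92))]
pa=[((38,-45,22),S(418,398)),((38,45,22),S(568,307)),((-140,-61,16),S(97,233))]
pb=[((38,-45,22),B(545,290)),((38,45,22),B(567,107)),((-140,-61,16),B(72,290))]
def W(p,X):
    c,si=np.cos(p[2]),np.sin(p[2]); X=np.asarray(X)/1000
    return np.array([p[0]+c*X[0]-si*X[1],p[1]+si*X[0]+c*X[1],p[3]+X[2]])
fw=lambda p:np.concatenate([np.subtract(proj(w,W(p,X),True),m) for X,m in pw])
fs=lambda p:np.concatenate([np.subtract(proj(f,W(p,X)),m) for f,P in((a,pa),(b,pb)) for X,m in P])
for n,f in(("w",fw),("sb",fs),("all",lambda p:np.r_[fw(p),fs(p)])):
    r=least_squares(f,[.615,.05,-.29,.004],loss='soft_l1'); p=r.x
    print(n,np.round(p,4),r.cost)
    def inst(px,z):
        d=onz(w,px,p[3]+z,True)-np.array([p[0],p[1],0]); c,si=np.cos(p[2]),np.sin(p[2])
        return np.round([1e3*(c*d[0]+si*d[1]),1e3*(-si*d[0]+c*d[1])],1)
    print(" jawfront",inst(C(262,457),.022),inst(C(423,457),.022)," post",inst(C(339,265),.050))
    print(" flat ends",inst(D(474,145),.024),inst(D(562,340),.024),"L",inst(D(106,300),.024),"T",inst(D(330,99),.024))
print(fs(p).reshape(-1,2).round(1).tolist())
E
python3 fit2.py
```

```text
w [ 0.6234  0.0366 -0.3077  0.0062] 2.1086088785668826
 jawfront [-70.8 -15. ] [-71.   15.2]  post [-110.3   -0. ]
 flat ends [-48.1  25.1] [-4.8 43.5] L [-13.  -46.1] T [-57.7  -2.1]
sb [ 0.6268  0.0417 -0.3032 -0.0019] 3.5669185595434243
 jawfront [-70.7 -21.1] [-70.9   9.8]  post [-111.    -5.6]
 flat ends [-47.4  19.8] [-3.  38.4] L [-11.8 -53.1] T [-57.2  -8. ]
all [ 0.6243  0.0364 -0.3066  0.004 ] 9.029568381689366
 jawfront [-71.2 -15.1] [-71.4  15.2]  post [-110.9   -0. ]
 flat ends [-48.3  25.2] [-4.7 43.6] L [-13.1 -46.5] T [-57.9  -2.2]
[[-2.3, 2.2], [-1.6, 0.1], [-2.0, -1.0], [-0.4, -0.7], [-0.9, -0.4], [-0.2, -0.2]]
```

>>> carry_out --force 20 --rows '[{"jaw": 0,"delta_pos": [-0.035,0.004,0.05],"spin": 0},{"jaw": 0,"delta_pos": [-0.035,0.0045,0.05],"spin": 0},{"jaw": 0,"delta_pos": [0,0,0.04],"spin": 0},{"jaw": 0,"delta_pos": [0,0,0.015],"spin": 0},{"jaw": 0,"delta_pos": [0,0,0],"spin": 0},{"jaw": 0,"delta_pos": [0,0,0],"spin": 0}]'

```text
clock: 3.78
tcp_pos: [0.6309, 0.0552, 0.0697]
tcp_rot: [0.001, 0.148, 0.989, 0.001]
ft_force: [0.1, 0.0, 1.0]
finger_gap: 0.0349
```

```bash
cat > look.py <<'E'
from h import *
from bench import env
import pickle,sys
n=sys.argv[1]
w=env.grab_frame("wrist"); s=env.read_state(); pickle.dump((w,s),open(n+".pkl","wb"))
p=[.6234,.0366,-.308]
c,si=np.cos(p[2]),np.sin(p[2]); d=s["tcp_pos"]-np.array([p[0],p[1],0]); T=rot(s["tcp_rot"])
print("t",s["clock"],"tcp stage mm",np.round([1e3*(c*d[0]+si*d[1]),1e3*(-si*d[0]+c*d[1]),1e3*d[2]],2),"yaw toolx+pi",round(float(np.arctan2(-T[1,0],-T[0,0])),4),"F",s["ft_force"].round(2),"gap",round(s["finger_gap"],4),"q7",s["q"].round(2))
cv2.imwrite(f"pics/{n}.png",w["frame"][:,:,::-1])
E
python3 look.py w3
```

```text
t 3.825 tcp stage mm [ 1.63 19.87 69.76] yaw toolx+pi -0.2983 F [0.42 0.75 0.41] gap 0.0309 q7 [-0.48  0.49  0.42  1.63 -0.22  1.06  1.27]
```

View pics/w3.png

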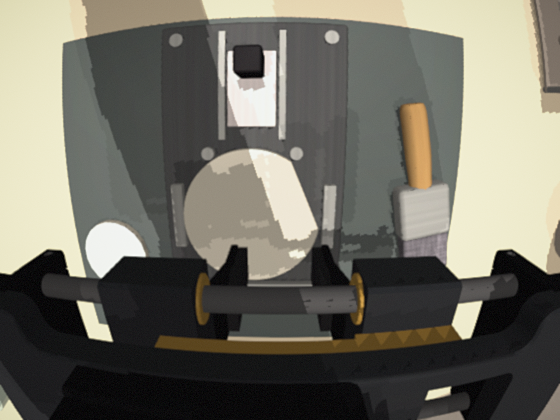

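>>> carry_out --rows '[{"jaw": 0,"delta_pos": [0,0,0.005],"spin": -0.11},{"jaw": 0,"delta_pos": [0,0,0.005],"spin": -0.11},{"jaw": 0,"delta_pos": [0,0,0.005],"spin": -0.11},{"jaw": 0,"delta_pos": [0,0,0.005],"spin": -0.11},{"jaw": 0,"delta_pos": [0,0,0.003],"spin": -0.11},{"jaw": 0,"delta_pos": [0,0,0.003],"spin": -0.11},{"jaw": 0,"delta_pos": [0,0,0],"spin": 0},{"jaw": 0,"delta_pos": [0,0,0],"spin": 0}]'

```text
clock: 4.82
tcp_pos: [0.6304, 0.0545, 0.0425]
tcp_rot: [0.001, -0.359, 0.933, -0.0]
ft_force: [-0.2, 0.4, 0.2]
finger_gap: 0.0002
```

```bash
python3 look.py w4
```

```text
t 4.875 tcp stage mm [ 1.1  19.24 42.28] yaw toolx+pi 0.7347 F [-0.75 -0.42  0.36] gap 0.0003 q7 [-0.32  0.5   0.2   1.64 -0.11  1.01  2.23]
```

View pics/w4.png

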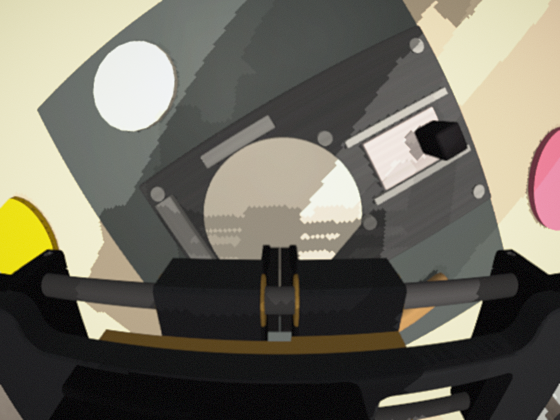

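>>> carry_out --rows '[{"jaw": 0,"delta_pos": [0,0,0.003],"spin": 0},{"jaw": 0,"delta_pos": [0,0,0.003],"spin": 0},{"jaw": 0,"delta_pos": [0,0,0],"spin": 0}]'

```text
clock: 5.25
tcp_pos: [0.6296, 0.0545, 0.0351]
tcp_rot: [-0.0, -0.36, 0.933, 0.0]
ft_force: [-0.0, -0.3, -1.0]
finger_gap: 0.0007
```

>>> carry_out --rows '[{"jaw": 0,"delta_pos": [0,0,0.0008],"spin": 0},{"jaw": 0,"delta_pos": [0,0,0.0008],"spin": 0}]'

```text
clock: 5.5
tcp_pos: [0.63, 0.0545, 0.0339]
tcp_rot: [0.0, -0.361, 0.933, 0.0]
ft_force: [-0.3, -1.1, 0.3]
finger_gap: 0.0004
```

>>> carry_out --rows '[{"jaw": 0,"delta_pos": [0,0,0.0008],"spin": 0},{"jaw": 0,"delta_pos": [0,0,0.0008],"spin": 0}]'

```text
clock: 5.75
tcp_pos: [0.63, 0.0545, 0.0323]
tcp_rot: [0.0, -0.361, 0.933, 0.0]
ft_force: [-0.7, -0.0, 1.1]
finger_gap: 0.0002
```

>>> carry_out --rows '[{"jaw": 0,"delta_pos": [0,0,0.0005],"spin": 0},{"jaw": 0,"delta_pos": [0,0,0.0003],"spin": 0}]'

```text
clock: 6.0
tcp_pos: [0.6303, 0.0545, 0.032]
tcp_rot: [0.0, -0.361, 0.933, -0.0]
ft_force: [-0.5, -0.1, 4.6]
finger_gap: 0.0004
```

>>> carry_out --rows '[{"jaw": 0,"delta_pos": [0,0,0.0005],"spin": 0},{"jaw": 0,"delta_pos": [0,0,0],"spin": 0}]'

```text
clock: 6.25
tcp_pos: [0.6307, 0.0546, 0.032]
tcp_rot: [0.001, -0.361, 0.933, -0.0]
ft_force: [0.1, -0.5, 6.3]
finger_gap: 0.0002
```

>>> carry_out --rows '[{"jaw": 0,"delta_pos": [0,0,0.0004],"spin": 0},{"jaw": 0,"delta_pos": [0,0,0],"spin": 0}]'

```text
clock: 6.5
tcp_pos: [0.631, 0.0546, 0.0319]
tcp_rot: [0.001, -0.361, 0.933, -0.0]
ft_force: [-0.9, -0.2, 8.4]
finger_gap: 0.0004
```

>>> carry_out --rows '[{"jaw": 0,"delta_pos": [0.0001,-0.0023,0],"spin": 0.06},{"jaw": 0,"delta_pos": [0.0001,-0.0023,0],"spin": 0.06}]'

```text
clock: 6.75
tcp_pos: [0.6339, 0.0511, 0.0319]
tcp_rot: [0.001, -0.27, 0.963, 0.0]
ft_force: [-0.8, 0.8, 8.9]
finger_gap: 0.0006
```

>>> carry_out --rows '[{"jaw": 0,"delta_pos": [0.0001,-0.0023,0],"spin": 0.06},{"jaw": 0,"delta_pos": [0.0001,-0.0023,0],"spin": 0.06},{"jaw": 0,"delta_pos": [0.0001,-0.0023,0],"spin": 0.06}]'

```text
clock: 7.12
tcp_pos: [0.6367, 0.045, 0.032]
tcp_rot: [0.001, -0.132, 0.991, 0.0]
ft_force: [-0.5, 1.5, 7.8]
finger_gap: 0.0
```

```bash
python3 look.py w5
```

```text
t 7.175 tcp stage mm [10.33 11.79 31.96] yaw toolx+pi 0.2587 F [1.17 1.07 8.54] gap 0.0004 q7 [-0.37  0.53  0.3   1.63 -0.18  1.    1.82]
```

View pics/w5.png

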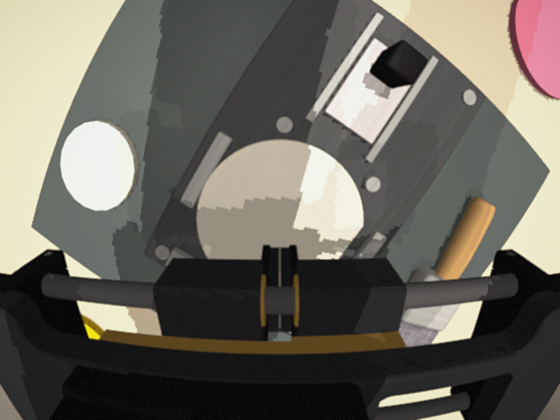

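>>> carry_out --rows '[{"jaw": 0,"delta_pos": [0.0001,-0.0023,0],"spin": 0.06},{"jaw": 0,"delta_pos": [0.0001,-0.0023,0],"spin": 0.06},{"jaw": 0,"delta_pos": [0.0001,-0.0023,0],"spin": 0.06},{"jaw": 0,"delta_pos": [0.0001,-0.0023,0],"spin": 0.06}]'

```text
clock: 7.68
tcp_pos: [0.6376, 0.0361, 0.032]
tcp_rot: [0.001, 0.056, 0.998, 0.001]
ft_force: [0.1, 2.5, 7.4]
finger_gap: 0.0008
```

>>> carry_out --rows '[{"jaw": 0,"delta_pos": [0.0001,-0.0023,0],"spin": 0.06},{"jaw": 0,"delta_pos": [0.0001,-0.0023,0],"spin": 0.06},{"jaw": 0,"delta_pos": [0.0001,-0.0023,0],"spin": 0.06},{"jaw": 0,"delta_pos": [0.0001,-0.0023,0],"spin": 0.06}]'

```text
clock: 8.18
tcp_pos: [0.6349, 0.0273, 0.032]
tcp_rot: [0.001, 0.242, 0.97, 0.001]
ft_force: [1.9, 1.1, 8.2]
finger_gap: 0.0005
```

```bash
python3 look.py w6
```

```text
t 8.225 tcp stage mm [13.78 -5.64 31.95] yaw toolx+pi -0.4951 F [0.1  2.1  8.02] gap 0.0005 q7 [-0.46  0.55  0.46  1.65 -0.28  1.    1.16]
```

View pics/w6.png

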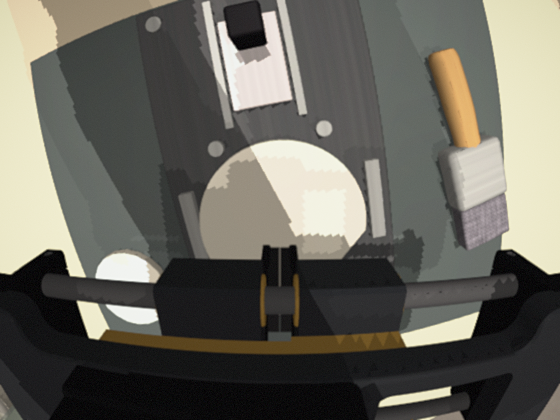

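```bash
python3 - <<'E'
from h import *
import pickle
w,s=pickle.load(open("w6.pkl","rb"))
cv2.imwrite("pics/w6c.png",cv2.resize(w["frame"][130:265,180:390,::-1],None,fx=3.7,fy=3.7,interpolation=cv2.INTER_CUBIC))
p=[.6234,.0366,-.308];c,si=np.cos(p[2]),np.sin(p[2])
for px in [(363,238),(357,258),(200,215),(282,140)]:
    d=onz(w,px,.032,True)-np.array([p[0],p[1],0]); print(np.round([1e3*(c*d[0]+si*d[1]),1e3*(-si*d[0]+c*d[1])],1))
E
```

```text
[ 7.6 40.6]
[19.1 36.1]
[-21.5 -43.9]
[-52.1   6.2]
```

View pics/w6c.png

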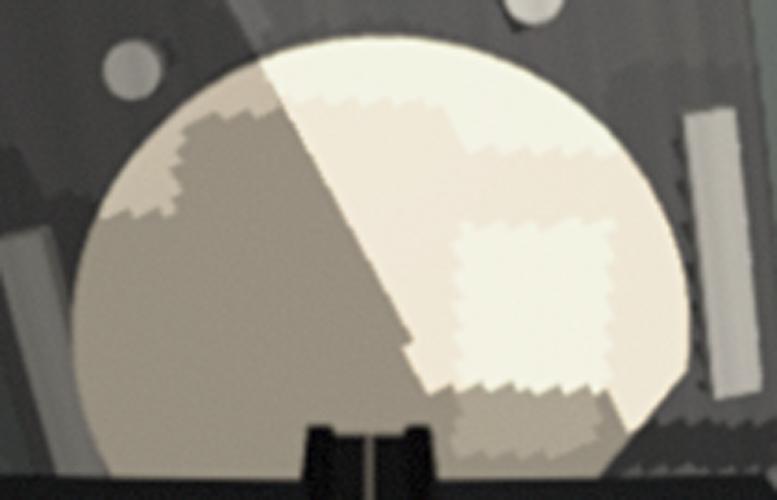

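```bash
python3 - <<'E'
from h import *
import pickle
w,s=pickle.load(open("w6.pkl","rb"))
p=[.6234,.0366,-.308];c,si=np.cos(p[2]),np.sin(p[2])
D=lambda u,v:(180+u/3.7-.36,130+v/3.7-.36)
Q=[]
for px in [(687,372),(605,475),(73,320),(385,37),(72,400),(690,300)]:
    d=onz(w,D(*px),.032,True)-np.array([p[0],p[1],0]); q=np.array([1e3*(c*d[0]+si*d[1]),1e3*(-si*d[0]+c*d[1])]);Q.append(q);print(q.round(1))
t=Q[0]-Q[1]; print("flat normal deg",np.degrees(np.arctan2(t[1],t[0]))-90)
# circle fit on edge pts
E=np.array([Q[3],Q[5],Q[2]]);A=np.c_[2*E,np.ones(3)];x=np.linalg.solve(A,(E**2).sum(1));print("centre",x[:2],"r",np.sqrt(x[2]+x[:2]@x[:2]))
E
```

```text
[ 3.3 42.4]
[17.5 28.3]
[-20.9 -44.4]
[-52.1   7. ]
[ -8.9 -47.8]
[-7.7 43.9]
flat normal deg 45.12447159176463
centre [-7.67650142 -1.25812182] r 45.17037805490417
```

>>> carry_out --rows '[{"jaw": 0,"delta_pos": [0.0001,-0.0022,0],"spin": 0.06},{"jaw": 0,"delta_pos": [0.0001,-0.0022,0],"spin": 0.06},{"jaw": 0,"delta_pos": [0.0001,-0.0022,0],"spin": 0.06},{"jaw": 0,"delta_pos": [0.0001,-0.0022,0],"spin": 0.06}]'

```text
clock: 8.72
tcp_pos: [0.6295, 0.0205, 0.032]
tcp_rot: [0.001, 0.42, 0.908, 0.001]
ft_force: [0.8, 1.4, 7.6]
finger_gap: 0.0004
```

>>> carry_out --rows '[{"jaw": 0,"delta_pos": [0.0001,-0.0022,0],"spin": 0.06},{"jaw": 0,"delta_pos": [0.0001,-0.0022,0],"spin": 0.06},{"jaw": 0,"delta_pos": [0.0001,-0.0022,0],"spin": 0.06},{"jaw": 0,"delta_pos": [0.0001,-0.0022,0],"spin": 0.06},{"jaw": 0,"delta_pos": [0,0,0],"spin": 0}]'

```text
clock: 9.35
tcp_pos: [0.6218, 0.0162, 0.032]
tcp_rot: [0.001, 0.582, 0.813, 0.001]
ft_force: [-0.6, 1.7, 9.2]
finger_gap: 0.0005
```

```bash
python3 look.py w7; python3 -c "
from h import *
cv2.imwrite('pics/w7c.png',cv2.resize(cv2.imread('pics/w7.png')[130:265,180:390],None,fx=3.7,fy=3.7,interpolation=cv2.INTER_CUBIC))"
```

```text
t 9.4 tcp stage mm [  4.65 -19.95  31.96] yaw toolx+pi -1.241 F [-0.03  2.54  8.76] gap 0.0005 q7 [-0.58  0.56  0.63  1.69 -0.38  1.01  0.51]
```

View pics/w7.png

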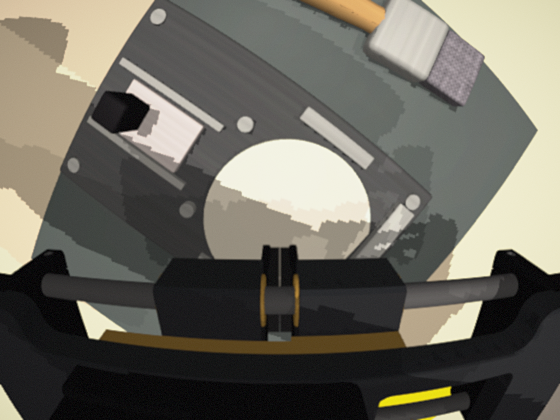

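>>> carry_out --rows '[{"jaw": 0,"delta_pos": [0,0,-0.005],"spin": 0},{"jaw": 0,"delta_pos": [0,0,-0.02],"spin": 0},{"jaw": 1,"delta_pos": [0,0,-0.035],"spin": -0.1},{"jaw": 1,"delta_pos": [0,0,-0.03],"spin": -0.1},{"jaw": 1,"delta_pos": [0,0,0],"spin": -0.1},{"jaw": 1,"delta_pos": [0,0,0],"spin": -0.1},{"jaw": 1,"delta_pos": [0,0,0],"spin": -0.1},{"jaw": 1,"delta_pos": [0,0,0],"spin": -0.094}]'

```text
clock: 10.4
tcp_pos: [0.6206, 0.0151, 0.1219]
tcp_rot: [0.0, 0.151, 0.988, 0.0]
ft_force: [0.8, -0.4, -0.3]
finger_gap: 0.0524
```

>>> carry_out --rows '[{"jaw": 1,"delta_pos": [0.025,0.01,0],"spin": 0},{"jaw": 1,"delta_pos": [0.025,0.01,0],"spin": 0},{"jaw": 1,"delta_pos": [0,0,0],"spin": 0},{"jaw": 1,"delta_pos": [0,0,0],"spin": 0}]'

```text
clock: 10.9
tcp_pos: [0.5795, 0.049, 0.1215]
tcp_rot: [0.001, 0.154, 0.988, 0.0]
ft_force: [0.5, -0.6, 0.6]
finger_gap: 0.0854
```

```bash
python3 look.py w8; python3 -c "
from h import *
cv2.imwrite('pics/w8c.png',cv2.resize(cv2.imread('pics/w8.png')[10:260,160:400],None,fx=3,fy=2.4,interpolation=cv2.INTER_CUBIC))"
```

```text
t 10.95 tcp stage mm [-45.45  -1.67 121.28] yaw toolx+pi -0.3092 F [-0.06  0.23 -0.1 ] gap 0.0858 q7 [-0.57  0.33  0.49  1.73 -0.17  1.12  1.23]
```

View pics/w8.png

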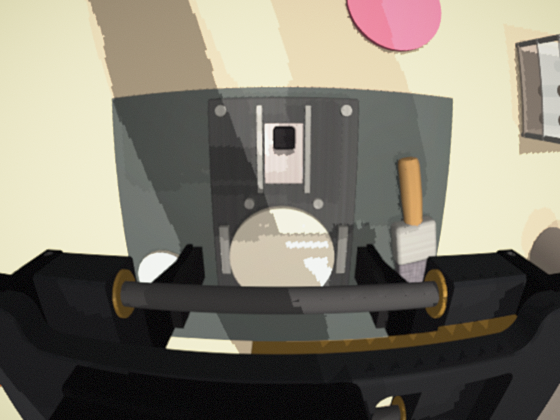

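View pics/w8c.png

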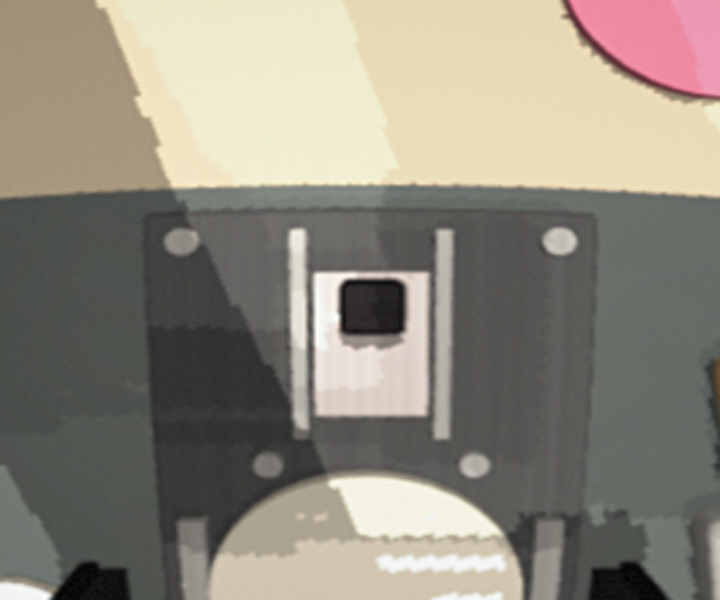

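>>> carry_out --rows '[{"jaw": 1,"delta_pos": [0.015,0,-0.045],"spin": 0},{"jaw": 1,"delta_pos": [0.015,0.0015,-0.045],"spin": 0},{"jaw": 1,"delta_pos": [0,0,0],"spin": 0},{"jaw": 1,"delta_pos": [0,0,0],"spin": 0}]'

```text
clock: 11.45
tcp_pos: [0.551, 0.0596, 0.2103]
tcp_rot: [-0.0, 0.154, 0.988, -0.0]
ft_force: [-0.8, 0.7, -0.6]
finger_gap: 0.0866
```

```bash
python3 look.py w9; python3 -c "
from h import *
cv2.imwrite('pics/w9c.png',cv2.resize(cv2.imread('pics/w9.png')[180:285,215:345],None,fx=6,fy=5.5,interpolation=cv2.INTER_CUBIC))"
```

```text
t 11.5 tcp stage mm [-7.6230e+01 -1.7000e-01  2.0972e+02] yaw toolx+pi -0.3091 F [-0.51 -0.3  -0.41] gap 0.0875 q7 [-0.63  0.19  0.5   1.69 -0.09  1.28  1.15]
```

View pics/w9c.png

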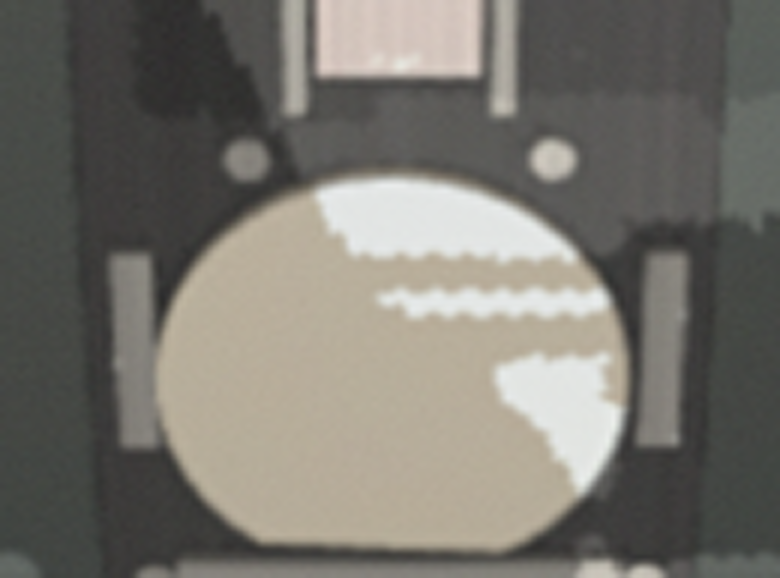

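The flat now faces the bar: its ends at crop (258,542) and (510,550) are almost parallel to the bar edge. I'll remeasure the post from this view before gripping it.

```bash
python3 -c "
from h import *
cv2.imwrite('pics/w9d.png',cv2.resize(cv2.imread('pics/w9.png')[110:200,215:345],None,fx=6,fy=6,interpolation=cv2.INTER_CUBIC))"
```

```text
(no output)
```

View pics/w9d.png

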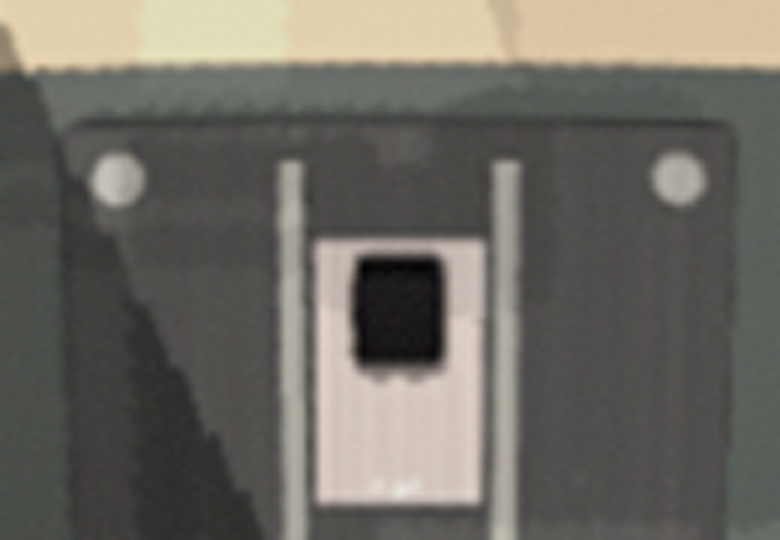

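```bash
cat > fit3.py <<'E'
from h import *
import pickle
from scipy.optimize import least_squares
w,s=pickle.load(open("w9.pkl","rb"))
D=lambda u,v:(215+u/6-.42,180+v/5.5-.41); C=lambda u,v:(215+u/6-.42,110+v/6-.42)
pw=[((-54,-28,22),D(247,158)),((-54,28,22),D(553,158)),((-34,-46.5,22),D(150,253)),((10,-46.5,22),D(157,446)),((-34,46.5,22),D(647,251)),((10,46.5,22),D(638,446)),((38,-45,22),D(172,557)),((38,45,22),D(615,562)),((-140,-61,16),C(68,124)),((-140,61,16),C(732,122))]
def W(p,X):
    c,si=np.cos(p[2]),np.sin(p[2]); X=np.asarray(X)/1000
    return np.array([p[0]+c*X[0]-si*X[1],p[1]+si*X[0]+c*X[1],p[3]+X[2]])
f=lambda p:np.concatenate([np.subtract(proj(w,W(p,X),True),m) for X,m in pw])
for z in(None,.007,.008):
    if z is None: p=least_squares(f,[.62,.04,-.3,.005],loss='soft_l1').x
    else: p=np.r_[least_squares(lambda q:f([*q,z]),[.62,.04,-.3],loss='soft_l1').x,z]
    print(p.round(4))
    def inst(px,z):
        d=onz(w,px,p[3]+z,True)-np.array([p[0],p[1],0]); c,si=np.cos(p[2]),np.sin(p[2])
        return np.round([1e3*(c*d[0]+si*d[1]),1e3*(-si*d[0]+c*d[1])],1)
    print(" jaw",inst(C(316,503),.022),inst(C(482,503),.022),"post",inst(C(400,311),.05),onz(w,C(400,311),p[3]+.05,True).round(4),"flat",inst(D(258,542),.024),inst(D(510,550),.024))
T=rot(s["tcp_rot"]); g=onz(w,C(400,311),.058,True)-s["tcp_pos"]; print("post top in tool",(T.T@g).round(4), s["tcp_pos"])
E
python3 fit3.py
```

```text
[ 0.6229  0.0363 -0.312   0.0065]
 jaw [-70.9 -15.1] [-71.   15.1] post [-1.101e+02 -1.000e-01] [0.5181 0.0699 0.0565] flat [ 32.3 -27.6] [34.1 22.6]
[ 0.6228  0.0363 -0.3119  0.007 ]
 jaw [-70.8 -15.1] [-70.9  15.1] post [-1.1e+02 -1.0e-01] [0.518 0.07  0.057] flat [ 32.2 -27.5] [34.  22.6]
[ 0.6225  0.0364 -0.3118  0.008 ]
 jaw [-70.8 -15. ] [-70.9  15. ] post [-1.098e+02 -1.000e-01] [0.5179 0.07   0.058 ] flat [ 32.  -27.5] [33.8 22.5]
post top in tool [3.430e-02 1.000e-04 1.518e-01] [0.55070446 0.05954494 0.20972298]
```

>>> carry_out --force 50 --rows '[{"jaw": 0.6,"delta_pos": [0.017,0,0.05],"spin": 0},{"jaw": 0.6,"delta_pos": [0.0173,0.0001,0.05],"spin": 0},{"jaw": 0.6,"delta_pos": [0,0,0.034],"spin": 0},{"jaw": 0.6,"delta_pos": [0,0,0],"spin": 0},{"jaw": 0.6,"delta_pos": [0,0,0],"spin": 0}]'

```text
clock: 12.12
tcp_pos: [0.5189, 0.0703, 0.0775]
tcp_rot: [0.0, 0.154, 0.988, -0.0]
ft_force: [0.4, -0.2, -0.2]
finger_gap: 0.0539
```

```bash
python3 look.py w10
```

```text
t 12.175 tcp stage mm [-109.53    0.75   77.9 ] yaw toolx+pi -0.3088 F [ 0.27 -0.06  0.78] gap 0.0529 q7 [-0.64  0.26  0.47  1.92 -0.14  1.    1.16]
```

View pics/w10.png

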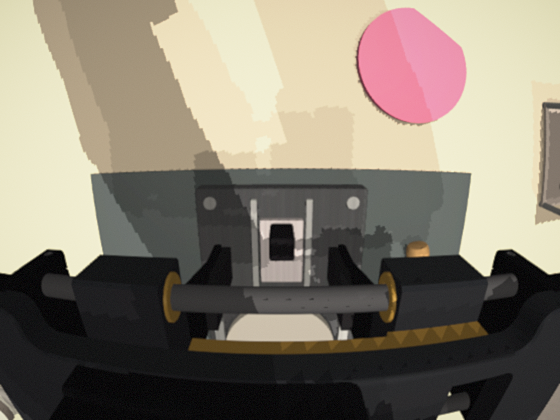

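```bash
python3 - <<'E'
from h import *
import pickle
w,s=pickle.load(open("w10.pkl","rb"))
c,si=np.cos(-.312),np.sin(-.312)
for z in (.058,):
  for dx,dy in((-8,-8),(-8,8),(8,-8),(8,8),(0,0)):
    X=[.518+(c*dx-si*dy)/1e3,.070+(si*dx+c*dy)/1e3,z]; print(dx,dy,np.round(proj(w,X,True),1))
cv2.imwrite("pics/w10c.png",cv2.resize(w["frame"][180:290,210:350,::-1],None,fx=5,fy=5,interpolation=cv2.INTER_CUBIC))
E
```

```text
-8 -8 [268.3 235.8]
-8 8 [294.9 235.9]
8 -8 [268.5 259.9]
8 8 [294.4 259.9]
0 0 [281.5 248.1]
```

View pics/w10c.png

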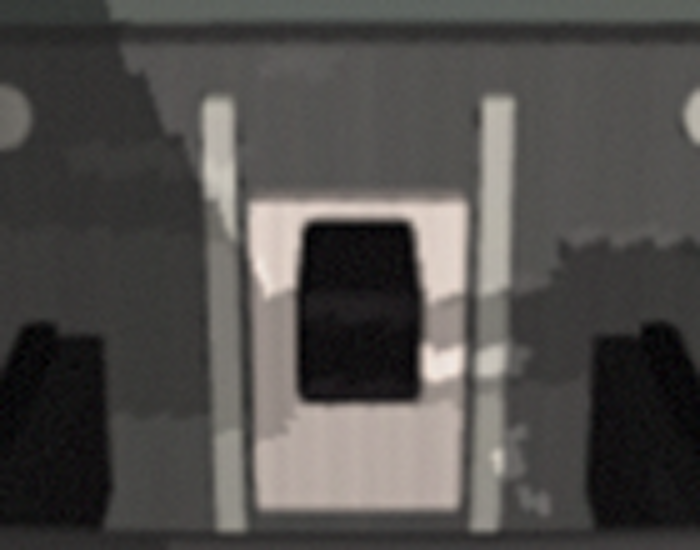

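>>> carry_out --rows '[{"jaw": 0.6,"delta_pos": [0,0,0.02],"spin": 0},{"jaw": 0.6,"delta_pos": [0,0,0.015],"spin": 0},{"jaw": 0.6,"delta_pos": [0,0,0.007],"spin": 0},{"jaw": 0.6,"delta_pos": [0,0,0],"spin": 0}]'

```text
clock: 12.68
tcp_pos: [0.5181, 0.0706, 0.0346]
tcp_rot: [-0.0, 0.154, 0.988, -0.0]
ft_force: [0.5, -0.3, 0.3]
finger_gap: 0.052
```

>>> carry_out --force 50 --rows '[{"jaw": 0,"delta_pos": [0,0,0],"spin": 0},{"jaw": 0,"delta_pos": [0,0,0],"spin": 0},{"jaw": 0,"delta_pos": [0,0,0],"spin": 0},{"jaw": 0,"delta_pos": [0,0,0],"spin": 0},{"jaw": 0,"delta_pos": [0,0,0],"spin": 0}]'

```text
clock: 13.3
tcp_pos: [0.5184, 0.0717, 0.0347]
tcp_rot: [0.0, 0.153, 0.988, 0.001]
ft_force: [2.2, 4.0, -1.1]
finger_gap: 0.0154
```

```bash
python3 look.py w11
```

```text
t 13.35 tcp stage mm [-110.65    1.69   34.79] yaw toolx+pi -0.3074 F [ 1.74  4.5  -1.52] gap 0.0157 q7 [-0.62  0.32  0.45  1.95 -0.18  0.91  1.19]
```

>>> carry_out --rows '[{"jaw": 0,"delta_pos": [-0.003,0.0008,0],"spin": 0},{"jaw": 0,"delta_pos": [-0.004,0,0],"spin": 0},{"jaw": 0,"delta_pos": [-0.004,0,0],"spin": 0},{"jaw": 0,"delta_pos": [-0.004,0,0],"spin": 0},{"jaw": 0,"delta_pos": [-0.003,0,0],"spin": 0},{"jaw": 0,"delta_pos": [0,0,0],"spin": 0}]'

```text
clock: 14.1
tcp_pos: [0.5363, 0.0661, 0.0347]
tcp_rot: [0.001, 0.153, 0.988, 0.0]
ft_force: [2.6, 4.6, 0.8]
finger_gap: 0.0153
```

```bash
cat > st.py <<'E'
from h import *
from bench import env
s=env.read_state(); a=-.312; c,si=np.cos(a),np.sin(a); d=s["tcp_pos"]-np.array([.6227,.0363,0]); F=s["ft_force"]
print("t",s["clock"],"pos",np.round([1e3*(c*d[0]+si*d[1]),1e3*(-si*d[0]+c*d[1]),1e3*d[2]],2),"Fstage",np.round([c*F[0]+si*F[1],-si*F[0]+c*F[1],F[2]],2),"gap",round(s["finger_gap"],4),"tau",s["wrist_torque"].round(2))
E
python3 st.py
```

```text
t 14.1 pos [-91.41   1.81  34.73] Fstage [1.11 5.14 0.82] gap 0.0153 tau [ 1.04 -0.4   0.06]
```

>>> carry_out --rows '[{"jaw": 0,"delta_pos": [-0.001,0.001,0],"spin": 0},{"jaw": 0,"delta_pos": [-0.001,0,0],"spin": 0},{"jaw": 0,"delta_pos": [0,0,0],"spin": 0}]'

```text
clock: 14.48
tcp_pos: [0.5379, 0.0657, 0.0347]
tcp_rot: [0.0, 0.154, 0.988, -0.0]
ft_force: [-1.2, 0.4, 6.4]
finger_gap: 0.0154
```

```bash
python3 st.py
```

```text
t 14.475 pos [-89.77   1.97  34.71] Fstage [-1.28  0.06  6.37] gap 0.0154 tau [ 0.02  0.17 -0.01]
```

>>> carry_out --rows '[{"jaw": 0,"delta_pos": [-0.001,0,-0.0008],"spin": 0},{"jaw": 0,"delta_pos": [-0.001,0,0],"spin": 0},{"jaw": 0,"delta_pos": [0,0,0],"spin": 0}]'

```text
clock: 14.85
tcp_pos: [0.539, 0.0653, 0.0349]
tcp_rot: [-0.001, 0.154, 0.988, -0.0]
ft_force: [-2.4, 0.7, -3.4]
finger_gap: 0.0155
```

```bash
python3 st.py; python3 look.py w12
```

```text
t 14.85 pos [-88.55   1.95  34.87] Fstage [-2.49 -0.03 -3.39] gap 0.0155 tau [-0.09  0.42  0.02]
t 14.9 tcp stage mm [-89.13   1.79  34.85] yaw toolx+pi -0.3085 F [-1.91 -0.21 -4.7 ] gap 0.0156 q7 [-0.59  0.36  0.45  1.9  -0.2   0.93  1.22]
```

View pics/w12.png

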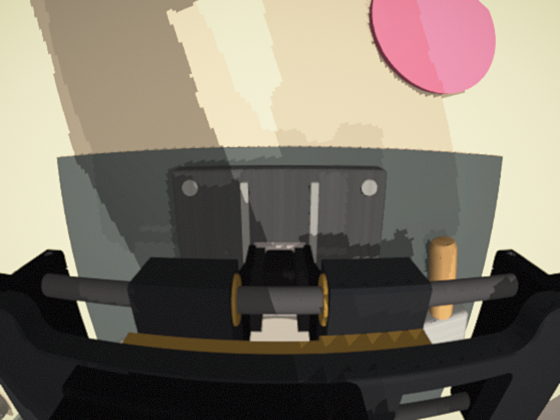

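>>> carry_out --rows '[{"jaw": 0,"delta_pos": [-0.001,0,0.0003],"spin": 0},{"jaw": 0,"delta_pos": [-0.001,0,0],"spin": 0},{"jaw": 0,"delta_pos": [0,0,0],"spin": 0}]'

```text
clock: 15.28
tcp_pos: [0.5413, 0.0647, 0.0349]
tcp_rot: [-0.0, 0.154, 0.988, -0.0]
ft_force: [-2.1, -1.8, -5.1]
finger_gap: 0.0155
```

```bash
python3 st.py
```

```text
t 15.275 pos [-86.13   2.03  34.88] Fstage [-1.46 -2.38 -5.09] gap 0.0155 tau [-0.58  0.52 -0.05]
```

>>> carry_out --rows '[{"jaw": 0,"delta_pos": [-0.0007,-0.0003,0.0003],"spin": 0},{"jaw": 0,"delta_pos": [0,0,0],"spin": 0}]'

```text
clock: 15.52
tcp_pos: [0.5422, 0.0644, 0.0349]
tcp_rot: [0.0, 0.154, 0.988, -0.0]
ft_force: [-2.1, -2.0, -3.3]
finger_gap: 0.0157
```

```bash
python3 st.py
```

```text
t 15.525 pos [-85.24   2.07  34.85] Fstage [-1.44 -2.51 -3.27] gap 0.0157 tau [-0.66  0.53 -0.06]
```

>>> carry_out --rows '[{"jaw": 0,"delta_pos": [-0.0007,0,0],"spin": 0},{"jaw": 0,"delta_pos": [0,0,0],"spin": 0}]'

```text
clock: 15.78
tcp_pos: [0.5428, 0.0642, 0.0348]
tcp_rot: [-0.0, 0.154, 0.988, -0.0]
ft_force: [-3.0, -3.5, -2.6]
finger_gap: 0.0156
```

```bash
python3 st.py
```

```text
t 15.775 pos [-84.64   2.06  34.84] Fstage [-1.8  -4.3  -2.57] gap 0.0156 tau [-0.78  0.73 -0.05]
```

>>> carry_out --rows '[{"jaw": 0,"delta_pos": [-0.0005,-0.0006,0],"spin": 0},{"jaw": 0,"delta_pos": [0,0,0],"spin": 0}]'

```text
clock: 16.02
tcp_pos: [0.5431, 0.0641, 0.0348]
tcp_rot: [0.0, 0.153, 0.988, 0.0]
ft_force: [-2.8, -1.1, -3.4]
finger_gap: 0.0152
```

```bash
python3 st.py
```

```text
t 16.025 pos [-84.24   2.    34.83] Fstage [-2.33 -1.89 -3.39] gap 0.0152 tau [-0.19  0.51 -0.02]
```

>>> carry_out --rows '[{"jaw": 0,"delta_pos": [-0.0005,0,0],"spin": 0},{"jaw": 0,"delta_pos": [0,0,0],"spin": 0}]'

```text
clock: 16.27
tcp_pos: [0.5435, 0.0639, 0.0348]
tcp_rot: [-0.0, 0.153, 0.988, 0.0]
ft_force: [-2.5, 0.4, -2.6]
finger_gap: 0.0153
```

```bash
python3 st.py
```

```text
t 16.275 pos [-83.84   1.97  34.84] Fstage [-2.49 -0.4  -2.56] gap 0.0153 tau [ 0.03  0.76 -0.06]
```

>>> carry_out --rows '[{"jaw": 0,"delta_pos": [-0.0005,0,0],"spin": 0},{"jaw": 0,"delta_pos": [0,0,0],"spin": 0}]'

```text
clock: 16.52
tcp_pos: [0.5436, 0.0639, 0.0348]
tcp_rot: [-0.001, 0.153, 0.988, 0.0]
ft_force: [-5.7, -0.0, -0.3]
finger_gap: 0.0158
```

```bash
python3 st.py
```

```text
t 16.525 pos [-83.79   1.98  34.83] Fstage [-5.38 -1.75 -0.31] gap 0.0158 tau [ 0.15  1.26 -0.05]
```

>>> carry_out --rows '[{"jaw": 0,"delta_pos": [-0.0005,0,0],"spin": 0},{"jaw": 0,"delta_pos": [0,0,0],"spin": 0}]'

```text
clock: 16.77
tcp_pos: [0.5436, 0.0639, 0.0348]
tcp_rot: [-0.001, 0.153, 0.988, 0.0]
ft_force: [-7.5, 1.3, 2.0]
finger_gap: 0.0156
```

```bash
python3 st.py
```

```text
t 16.775 pos [-83.76   1.96  34.79] Fstage [-7.53 -1.06  1.98] gap 0.0156 tau [ 0.22  1.81 -0.07]
```

>>> carry_out --rows '[{"jaw": 0,"delta_pos": [-0.0005,0,0],"spin": 0},{"jaw": 0,"delta_pos": [-0.0003,0,0],"spin": 0},{"jaw": 0,"delta_pos": [0,0,0],"spin": 0}]'

```text
clock: 17.15
tcp_pos: [0.5437, 0.0639, 0.0348]
tcp_rot: [-0.002, 0.153, 0.988, 0.0]
ft_force: [-11.5, 2.4, 5.3]
finger_gap: 0.0156
```

```bash
python3 st.py
```

```text
t 17.15 pos [-83.67   2.03  34.79] Fstage [-11.72  -1.24   5.26] gap 0.0156 tau [ 0.34  2.54 -0.04]
```

>>> carry_out --rows '[{"jaw": 0,"delta_pos": [-0.0005,0,-0.0003],"spin": 0},{"jaw": 0,"delta_pos": [-0.0003,0,0],"spin": 0},{"jaw": 0,"delta_pos": [0,0,0],"spin": 0}]'

```text
clock: 17.52
tcp_pos: [0.5437, 0.0638, 0.0348]
tcp_rot: [-0.003, 0.153, 0.988, 0.0]
ft_force: [-13.1, 2.2, 5.4]
finger_gap: 0.0155
```

```bash
python3 st.py
```

```text
t 17.525 pos [-83.64   1.96  34.81] Fstage [-13.1   -1.93   5.37] gap 0.0155 tau [ 0.51  3.01 -0.1 ]
```

>>> carry_out --rows '[{"jaw": 0,"delta_pos": [0,0,0],"spin": 0},{"jaw": 0,"delta_pos": [0,0,0],"spin": 0}]'

```text
clock: 17.77
tcp_pos: [0.5437, 0.0639, 0.0348]
tcp_rot: [-0.003, 0.153, 0.988, 0.0]
ft_force: [-13.5, 2.4, 5.5]
finger_gap: 0.0154
```

```bash
python3 st.py
```

```text
t 17.775 pos [-83.65   2.01  34.8 ] Fstage [-13.6   -1.91   5.45] gap 0.0154 tau [ 0.52  3.07 -0.07]
```

>>> carry_out --rows '[{"jaw": 0,"delta_pos": [-0.0005,0,0],"spin": 0},{"jaw": 0,"delta_pos": [0,0,0],"spin": 0},{"jaw": 0,"delta_pos": [0,0,0],"spin": 0}]'

```text
clock: 18.15
tcp_pos: [0.5438, 0.0639, 0.0348]
tcp_rot: [-0.003, 0.153, 0.988, 0.0]
ft_force: [-17.1, 2.8, 8.9]
finger_gap: 0.0158
```

```bash
python3 st.py
```

```text
t 18.15 pos [-83.58   2.02  34.81] Fstage [-17.15  -2.58   8.91] gap 0.0158 tau [ 0.6   3.53 -0.09]
```

>>> carry_out --rows '[{"jaw": 0,"delta_pos": [0,0,0],"spin": 0},{"jaw": 0,"delta_pos": [0,0,0],"spin": 0},{"jaw": 0,"delta_pos": [0,0,0],"spin": 0},{"jaw": 0,"delta_pos": [0,0,0],"spin": 0},{"jaw": 0,"delta_pos": [0,0,0],"spin": 0}]'

```text
clock: 18.77
tcp_pos: [0.5437, 0.0639, 0.0348]
tcp_rot: [-0.003, 0.153, 0.988, 0.0]
ft_force: [-16.1, 2.6, 7.9]
finger_gap: 0.0155
```

```bash
python3 st.py
```

```text
t 18.775 pos [-83.62   1.98  34.79] Fstage [-16.1   -2.45   7.87] gap 0.0155 tau [ 0.54  3.48 -0.1 ]
```

>>> carry_out --rows '[{"jaw": 0,"delta_pos": [0.0008,0,-0.0002],"spin": 0},{"jaw": 0,"delta_pos": [0.0008,0,-0.0002],"spin": 0},{"jaw": 0,"delta_pos": [0.0006,0,0],"spin": 0},{"jaw": 0,"delta_pos": [0,0,0],"spin": 0}]'

```text
clock: 19.27
tcp_pos: [0.5436, 0.0639, 0.0349]
tcp_rot: [-0.001, 0.153, 0.988, 0.0]
ft_force: [-5.1, 2.7, -9.4]
finger_gap: 0.0153
```

```bash
python3 st.py
```

```text
t 19.275 pos [-83.74   1.96  34.94] Fstage [-5.64  1.01 -9.39] gap 0.0153 tau [0.61 1.03 0.01]
```

>>> carry_out --rows '[{"jaw": 0,"delta_pos": [0.0004,0,0.0006],"spin": 0},{"jaw": 0,"delta_pos": [0,0,0],"spin": 0},{"jaw": 0,"delta_pos": [0,0,0],"spin": 0}]'

```text
clock: 19.65
tcp_pos: [0.5436, 0.0639, 0.0349]
tcp_rot: [-0.001, 0.153, 0.988, 0.0]
ft_force: [-6.4, 1.5, -4.0]
finger_gap: 0.0155
```

```bash
python3 st.py
```

```text
t 19.65 pos [-83.75   1.95  34.87] Fstage [-6.56 -0.55 -3.99] gap 0.0155 tau [ 0.42  1.33 -0.03]
```

>>> carry_out --rows '[{"jaw": 0,"delta_pos": [0.0005,0,0.0003],"spin": 0},{"jaw": 0,"delta_pos": [0,0,0],"spin": 0}]'

```text
clock: 19.9
tcp_pos: [0.5436, 0.0639, 0.0349]
tcp_rot: [-0.0, 0.153, 0.988, 0.0]
ft_force: [-4.9, 1.5, -2.1]
finger_gap: 0.0159
```

```bash
python3 st.py
```

```text
t 19.9 pos [-83.77   2.02  34.87] Fstage [-5.07 -0.09 -2.08] gap 0.0159 tau [ 0.35  1.09 -0.06]
```

>>> carry_out --rows '[{"jaw": 0.6,"delta_pos": [0,0,0],"spin": 0},{"jaw": 0.6,"delta_pos": [0,0,0],"spin": 0},{"jaw": 0.6,"delta_pos": [0,0,0],"spin": 0},{"jaw": 0.6,"delta_pos": [0,0,0],"spin": 0},{"jaw": 0.6,"delta_pos": [0,0,0],"spin": 0}]'

```text
clock: 20.52
tcp_pos: [0.5436, 0.0636, 0.0347]
tcp_rot: [0.0, 0.154, 0.988, 0.0]
ft_force: [-0.2, 1.0, 0.3]
finger_gap: 0.0509
```

```bash
python3 st.py
```

```text
t 20.525 pos [-83.6    1.68  34.67] Fstage [-0.51  0.87  0.27] gap 0.0509 tau [ 0.01  0.02 -0.04]
```

>>> carry_out --rows '[{"jaw": 0.7,"delta_pos": [0,0,-0.03],"spin": 0},{"jaw": 1,"delta_pos": [0,0,-0.05],"spin": 0},{"jaw": 1,"delta_pos": [0,0,-0.05],"spin": 0},{"jaw": 1,"delta_pos": [0,0,-0.045],"spin": 0},{"jaw": 1,"delta_pos": [0,0,0],"spin": 0},{"jaw": 1,"delta_pos": [0,0,0],"spin": 0}]'

```text
clock: 21.28
tcp_pos: [0.5433, 0.0636, 0.209]
tcp_rot: [-0.0, 0.153, 0.988, 0.0]
ft_force: [0.8, -0.2, -0.7]
finger_gap: 0.087
```

```bash
python3 look.py w13; python3 -c "
from h import *
cv2.imwrite('pics/w13c.png',cv2.resize(cv2.imread('pics/w13.png')[130:285,205:355],None,fx=5,fy=3.8,interpolation=cv2.INTER_CUBIC))"
```

```text
t 21.325 tcp stage mm [-84.84   1.28 208.52] yaw toolx+pi -0.3081 F [-0.36  0.79 -0.71] gap 0.0869 q7 [-0.64  0.17  0.5   1.71 -0.09  1.28  1.14]
```

View pics/w13c.png

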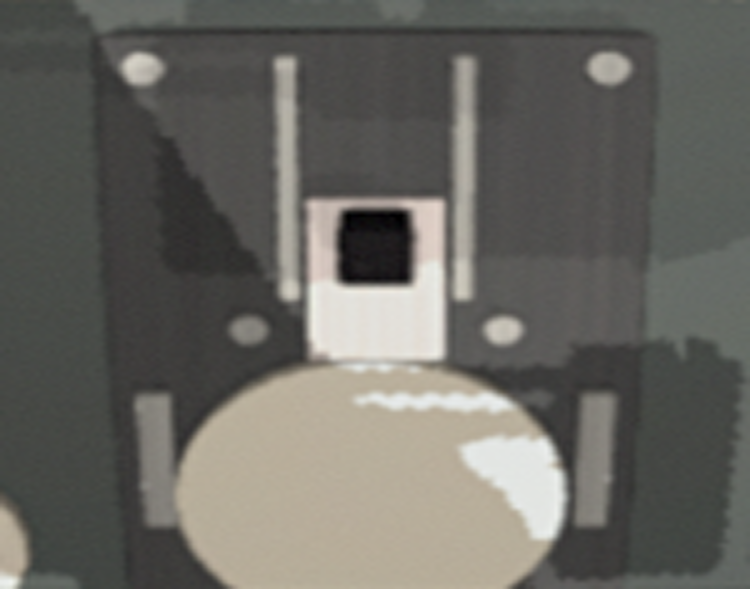

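View pics/w13.png

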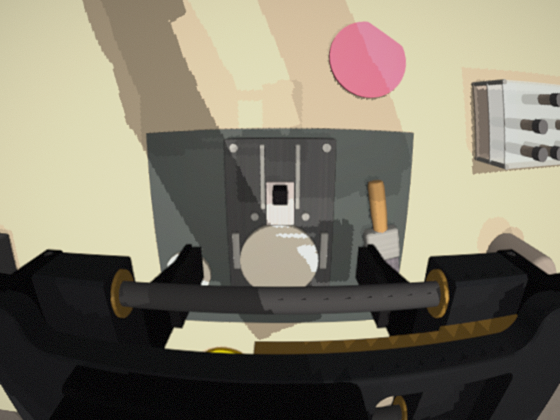

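Jaw touches the disc. The flat is hidden by the gripper rod, so I back off 60 mm to see it.

>>> carry_out --rows '[{"jaw": 1,"delta_pos": [0.03,0,-0.02],"spin": 0},{"jaw": 1,"delta_pos": [0,0,-0.04],"spin": 0},{"jaw": 1,"delta_pos": [-0.01,0,-0.02],"spin": 0},{"jaw": 1,"delta_pos": [0,0,0],"spin": 0},{"jaw": 1,"delta_pos": [0,0,0],"spin": 0}]'

```text
clock: 21.95
tcp_pos: [0.5237, 0.0696, 0.2878]
tcp_rot: [-0.001, 0.154, 0.988, -0.001]
ft_force: [-0.1, -0.6, -0.4]
finger_gap: 0.0873
```

```bash
python3 look.py w14; python3 -c "
from h import *
cv2.imwrite('pics/w14c.png',cv2.resize(cv2.imread('pics/w14.png')[190:285,215:345],None,fx=6,fy=6,interpolation=cv2.INTER_CUBIC))
from bench import env
for n in ('side','scene'):
    f=env.grab_frame(n)['frame'][:,:,::-1]
    cv2.imwrite('pics/'+n+'14.png',f)"
```

```text
t 22.0 tcp stage mm [-105.04    1.23  287.86] yaw toolx+pi -0.3081 F [0.57 0.52 0.14] gap 0.0871 q7 [-0.68  0.08  0.49  1.63 -0.04  1.44  1.08]
```

View pics/w14c.png

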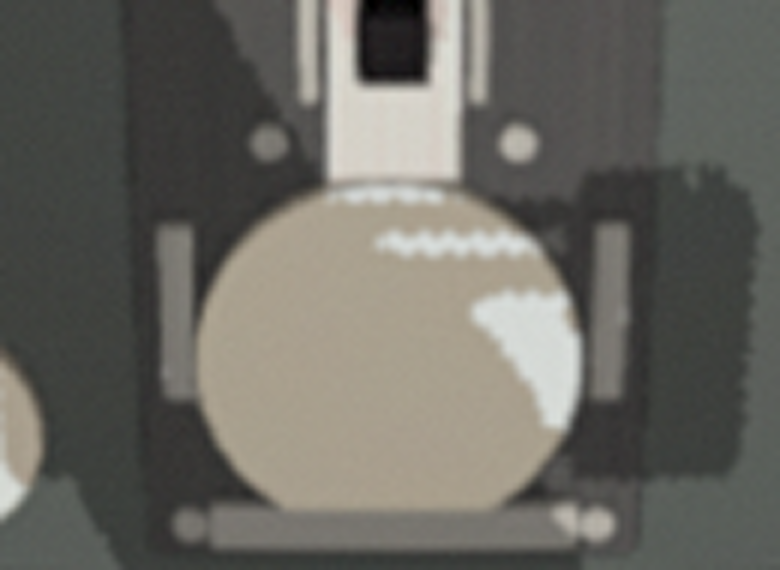

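View pics/scene14.png

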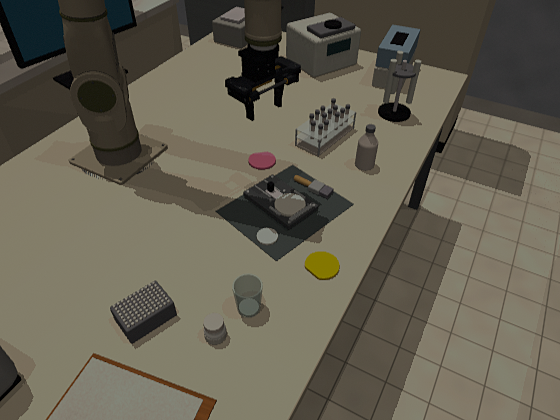

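The flat lies flush on the bar (crop row 511, columns 292–497, centred on the bar), the jaw face meets the disc, and the bystanders are where they were.

```bash
python3 -c "
from bench import env
print(env.close_job())"
```

```text
the job is handed in; nothing more can be done
None
```

I turned the disc about 113° with the shut fingertips at 6–9 N, then gripped the jaw post at 50 N and slid the jaw in until it stopped. I pressed for about 0.75 s at 16–17 N measured at the wrist. Less the roughly 2 N of slide friction, that is an estimated 14–15 N on the disc; I could not measure that force directly. I then eased off, let go and handed the job in at about 22 s.

**Last checks:**
- **Disc:** by eye in the last wrist picture, the flat lies flush on the bar and centred on it; I fitted no final numbers.
- **Jaw:** its face touches the disc. The tool moved about 27 mm with it from a start of about 1 mm. That agrees within about 1 mm with the expected 27 mm for the jaw.
- **Bystanders:** none looked moved in the scene view.

**Disagreements:**
- **Holder position:** the scene and side cameras put the holder 5–8 mm away from where the wrist camera did. I used the wrist camera, and the post grip and jaw travel bore it out.
- **Holder height:** the wrist views gave about 6.5 mm; finger contact gave about 8 mm.
- **Side and vertical forces:** while gripping and sliding the post I saw up to about 5 N sideways. Vertical forces reached about 9 N during the press and the release. I trimmed these out before letting go.

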